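# Open the paddle-latched machine case

### The job

Open the red machine case on the desk. Lift its yellow paddle gently, by feel, until the hidden pawl lets go and the lid springs up a little - do not force the paddle once it comes up hard against its stop - then let the paddle go back down, and ease the lid up and over, without flinging it, until it leans back open by itself. Leave the other things on the desk where they stand.

Things in the scene. Friction and masses are not known exactly. Their poses are not given: they have to be found in the camera images.
- kit_case: Red steel machine case, fixed, 170 mm deep (x) by 320 wide (y), walls 105 mm high, lid on top. Origin on the desk under the box's middle; x points from the front (paddle) to the back (hinges), z up. Front wall at x = -85 mm, plain on both sides of the paddle. Paddle's pin along y at x = -78, z = 83 mm; lid's hinge line along y at x = +85, z = 105 mm.
- latch_housing: Steel latch housing in a 68 mm wide opening amid the front wall, rim 6 mm proud; origin and axes as kit_case. Hidden inside: the sprung pawl that holds the lid, and the rubber stop that ends the pawl's travel. The force on the housing is the pawl's on that stop: roughly 3 N for each newton of lift at the grip beyond the 8 to 10 N that the springs take there.
- lid (a joint): Lid angle (rad): 0 shut; about 0.14 once the pawl lets go and spring plungers lift it; 1.78 on its back stop. Plate 192 mm from hinge line to front edge, 330 wide, 12 thick, 0.7 kg; overhangs the front wall by 22 mm, so fingertips fit under the edge. Damped hinge (0.5 N m s/rad), about 4 N to lift at the edge. Sinks back if left below 1.55 rad, leans back on its stop beyond.
- lid_hinge (a point): Middle of the lid's hinge line (level with the lid's underside, 105 mm up).
- lid_edge (a point): Middle of the lid's front edge, on the underside; 192 mm from the hinge line, 105 mm up when shut.
- paddle (a joint): Paddle angle (rad): 0 at rest, sloping 0.25 rad below level to its free end; grows as that end is lifted; sprung back. The pawl lets go somewhere from 0.25 to 0.75 rad (hidden set screw, differs each time); 0.06 to 0.13 rad later the pawl is on its stop and the paddle comes up hard, 2 to 4 N more per mm at the grip. Before that, lifting takes 3 to 15 N, dropping as the pawl lets go.
- paddle_grip (a point): Middle of the paddle's yellow grip, a bar 40 mm wide (along the case's y), 32 long, 16 thick, 80 mm from the pin, on the robot's side of the case: 155 mm before the case's origin and 63 mm up at rest, 48 mm before the lid's edge. Free on both sides, above and below.
- ink_red: Red ink bottle with black nozzle, 32 mm across, 82 mm high, standing before the case to one side of the paddle; origin under its middle. Not to be moved.
- ink_green: Green ink bottle of the same size, before the case on the paddle's other side; origin under its middle. Not to be moved.
- pump_bottle: White bottle with blue band, 60 mm across, 130 mm high; origin under its middle. Not to be moved.
- pen_cup: Black cup with pens, 76 mm across, 160 mm high with the pens; origin under its middle. Not to be moved.
- cartridge_carton: Brown carton 70 x 110 x 55 mm; origin under its middle. Not to be moved.
- tape_roll: Pale roll of tape lying flat, 90 mm across, 22 mm high; origin under its middle. Not to be moved.
- marker: Blue marker lying on the desk, 115 mm long, 17 mm thick; origin under its middle. Not to be moved.

How it is judged:
By the outcome, as a careful person would: the job done as asked, in the order asked, and still so for the second after the job is handed in, with the robot touching nothing.
It also fails if it takes over 72 s, if anything falls off the work surface, if the arm or the gripper's body presses on something with over 40 N, if the wrist force passes 120 N, or if a joint passes its speed limit or range.

### The arm

A 6-joint arm with a two-finger parallel gripper is mounted at the origin on the work surface. World frame = base frame: x ahead of the robot, y to its left, z up, the work surface at z = 0. Lengths are in m, angles in rad, forces in N, time in s.
With the tool pointing down it reaches from about 0.3 to 0.875 m from the base axis. Payload 6.4 kg.
Tool frame: the origin (TCP) lies midway between the tips of the shut fingers; the grasp point (between the pads) lies ctrl.grip_point_offset behind it (ctrl.grip_point_offset is the distance from the TCP to the grasp point, in m); z points along the fingers, y is the direction in which the jaws open and shut (so a half turn about z gives the same grasp; the last joint's range is limited). The gripper opens to 85 mm and grips with 20 to 120 N. Pads are 22 mm wide; open, the fingers measure 114 mm over their backs; the gripper's body (76 mm by 85 mm) begins 54 mm behind the grasp point. The pads swing forward as they close: fully open they stand 13 mm farther back than shut.
Start: joints at [1.008, 0.181, 1.607, -0, 1.354, -0.206], TCP at [0.201, 0.539, 0.231] pointing down, gripper open.
Joint ranges: [-2.99, 2.99], [-0.89, 2.07], [0.3, 2.58], [-1.14, 4.28], [0, 2.63], [-3.12, 3.12]. Speed limits (rad/s): [2.57, 2.57, 3.01, 3.14, 3.14, 3.14].

### API

Orientations are given as a unit quaternion [w, x, y, z].
In Python, from bench import ctrl, viewer gives the robot as it stands.
- The arm moves only by the shell command python3 -m handwheel 'ROWS' [OPENING]. ROWS is JSON, a list of rows, each an object with "travel": the shift along the tool's x, y, z as a fraction of full scale, a list of three; "dr": the turn, a rotation vector about the tool's x, y, z as a fraction of full scale, a list of three. A call has 1 to 20 rows; each row shifts and turns the pose as measured when the row begins, along the tool's axes as they then stand; what a row does not reach is not made up. Full scale, the value 1, is 150 mm for a shift and 30 degrees for a turn. A row lasts 1/12 s, in which the tool goes at most 41.7 mm and 7.16 degrees, less where a joint would pass 70% of its speed; a pose out of reach is approached as far as the arm can. A call with a number of a shift or a turn outside -1 to 1 is refused whole. A call with a gripper value outside its range is refused whole. OPENING is the opening, from -1 (shut) to 1 (fully open), set as the call begins (- or left out, the last holds). The fingers move at their own pace and stop on an object; the grip force is fixed at half the most. Time passes only in rows, so rows that do not move let the fingers close. It gives the time, the measured TCP pose, the force and the opening at its end, in the units of the state.
- ctrl.get_obs(): the state, without advancing time (a new reading comes with each control period).
- viewer.camera(name): name is "scene" or "side" or "wrist"; returns the picture (420x560x3 uint8, red, green, blue); there is no depth.
- viewer.get_calibration(name): a dict with "camera_matrix" (3x3 intrinsics, pixels), "R" (3x3) and "t" (3): a world point X has camera coordinates R X + t. Camera axes: x right, y down, z forward; pixel columns grow to the right and rows downward; lengths in m; the calibration is good to about 2 mm. The wrist camera is an equidistant fisheye: a pixel r from the principal point sees the ray r / f radians off the axis. A picture is of the moment at which its call begins: read the wrist's pose just before it. get_calibration takes no time and is no camera call; for the wrist camera it gives the pose at the moment of the call.
- ctrl.hand_in(): hands the job in, once; it reports no verdict.
The state is a dict: "time_s": time; "q": joint angles; "dq": joint speeds; "joint_efforts": joint torques, N m; "eef_pos": TCP position; "eef_rot": TCP orientation; "wrist_force": force on the tool from outside, world axes, zero at the start; "torque": the same for the moment, N m; "opening": opening from 0.0 (shut) to 1.0 (fully open).
Only numpy, scipy, OpenCV 4.12 (cv2) and the standard library are available. Lean on these libraries where they do the work, as an engineer would, in place of code of your own. Each camera call takes 0.05 s, during which the arm holds its last target. There are 200 camera calls.

## Working session

There is one attempt and no reset: what is moved stays moved. The work goes in short steps, Python scripts to look and compute and a shell command to move; the robot and the scene stay as the last step left them, time stands still between calls to the robot, and variables do not carry over. Pictures are saved under pics/ and viewed, about 8 in all and at most 12, crops included, and the job is handed in when it is done.

```bash
mkdir -p pics; ls; python3 - <<'E'
from bench import ctrl, viewer
import cv2,numpy as np
print(ctrl.get_obs(), ctrl.grip_point_offset)
for n in ("scene","side"):
    im=viewer.camera(n); cv2.imwrite(f"pics/{n}0.png",im[:,:,::-1])
    c=viewer.get_calibration(n); print(n,c)
a=cv2.imread("pics/scene0.png");b=cv2.imread("pics/side0.png")
E
```

```text
pics
{'time_s': 0.0, 'q': array([ 1.00772793e+00,  1.81562163e-01,  1.60802986e+00,  7.95339988e-06,
        1.35378518e+00, -2.06339128e-01]), 'dq': array([ 0.0001278 ,  0.00077741, -0.00106014, -0.00087784, -0.00109767,
        0.00045431]), 'joint_efforts': array([ 9.26496205e-05, -4.44890893e+01, -3.51326752e+01, -2.44264838e-04,
        9.47389053e-03,  7.31727425e-06]), 'eef_pos': array([0.20049331, 0.53831549, 0.23036171]), 'eef_rot': array([-3.38455544e-04,  1.77421167e-01,  9.84134611e-01, -8.25600282e-04]), 'wrist_force': array([ 0.45702348,  0.08094579, -0.43804265]), 'torque': array([-0.005014  ,  0.01765616, -0.00168299]), 'opening': 0.9997996065209309} 0.0187
scene {'camera_matrix': array([[409.49689392,   0.        , 278.92685237],
       [  0.        , 409.49689392, 215.00970285],
       [  0.        ,   0.        ,   1.        ]]), 'R': array([[ 0.70386387,  0.71030318, -0.00671175],
       [ 0.49857112, -0.50073743, -0.70759372],
       [-0.50596689,  0.49470337, -0.70658763]]), 't': array([-0.34209976, -0.17570149,  1.43697323])}
side {'camera_matrix': array([[413.8189689 ,   0.        , 276.84348213],
       [  0.        , 413.8189689 , 204.83267073],
       [  0.        ,   0.        ,   1.        ]]), 'R': array([[-0.99747711, -0.0685618 , -0.01840377],
       [-0.0186912 ,  0.50375502, -0.86364432],
       [ 0.068484  , -0.86112145, -0.50376561]]), 't': array([0.51295075, 0.07419017, 1.15302597])}
```

View pics/scene0.png

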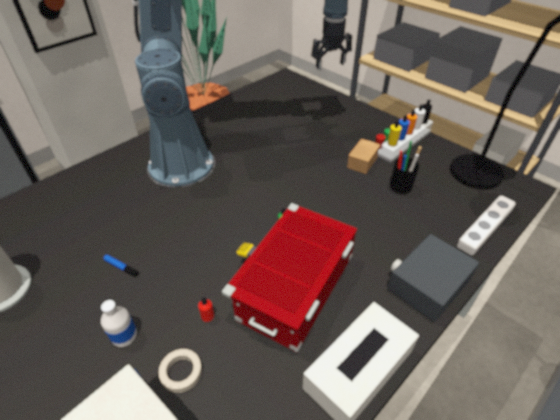

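View pics/side0.png

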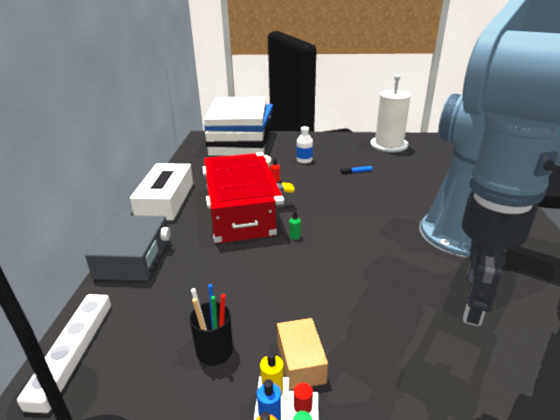

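The scene view shows the case (paddle at (246,250), red bottle at (206,309), green bottle partly hidden at (283,215)). In the side view the paddle is at (288,187) and the green bottle at (295,228). I'll zoom in and measure.

```bash
cat > h.py <<'E'
import numpy as np,cv2
from bench import ctrl, viewer
def ray(n,uv,c=None):
    c=c or viewer.get_calibration(n); d=c["R"].T@np.linalg.solve(c["camera_matrix"],[uv[0],uv[1],1.]); return -c["R"].T@c["t"], d/np.linalg.norm(d)
def plane(n,uv,z):
    o,d=ray(n,uv); return o+d*(z-o[2])/d[2]
def tri(a,ua,b,ub):
    o,d=ray(a,ua);p,e=ray(b,ub)
    s=np.linalg.lstsq(np.c_[d,-e],p-o,rcond=None)[0]; A=o+d*s[0];B=p+e*s[1]
    return (A+B)/2,np.linalg.norm(A-B)
def mask(im,h0,h1,s=120,v=60):
    hsv=cv2.cvtColor(im,cv2.COLOR_BGR2HSV); return cv2.inRange(hsv,(h0,s,v),(h1,255,255))
def blobs(m,k=40):
    n,_,st,ce=cv2.connectedComponentsWithStats(m); return [(st[i].tolist(),ce[i].round(1).tolist()) for i in range(1,n) if st[i][4]>k]
E
python3 - <<'E'
from h import *
S=cv2.imread("pics/scene0.png");D=cv2.imread("pics/side0.png")
for n,im in (("scene",S),("side",D)):
    print(n,"Y",blobs(mask(im,22,35,150,120),20));print("G",blobs(mask(im,45,80,120,60),20))
    r=cv2.bitwise_or(mask(im,0,6,150,50),mask(im,174,180,150,50)); print("R",blobs(r,40))
a=cv2.resize(S[195:355,190:370],None,fx=3.3,fy=3.3,interpolation=cv2.INTER_CUBIC)
cv2.imwrite("pics/c1.png",a)
b=cv2.resize(D[140:250,190:320],None,fx=5,fy=5,interpolation=cv2.INTER_CUBIC)
cv2.imwrite("pics/c2.png",b)
E
```

```text
scene Y [([388, 124, 13, 21, 183], [393.6, 133.7]), ([236, 242, 17, 15, 154], [243.9, 249.1])]
G [([384, 128, 6, 10, 38], [386.7, 131.5]), ([405, 146, 6, 25, 38], [407.4, 157.4])]
R [([376, 134, 9, 10, 69], [379.7, 137.9]), ([397, 153, 5, 17, 60], [399.1, 161.7]), ([229, 207, 128, 140, 10426], [291.3, 272.7]), ([198, 299, 16, 23, 270], [206.0, 310.3])]
side Y [([282, 182, 13, 11, 101], [288.0, 187.0]), ([260, 356, 24, 35, 508], [271.9, 370.5])]
G [([289, 218, 12, 22, 227], [294.6, 228.0]), ([211, 296, 7, 33, 133], [214.1, 312.1]), ([293, 411, 19, 9, 130], [302.2, 415.6])]
R [([204, 153, 78, 90, 5368], [241.7, 194.9]), ([219, 294, 7, 33, 171], [221.7, 310.2]), ([293, 382, 21, 30, 462], [302.8, 396.2])]
```

View pics/c1.png

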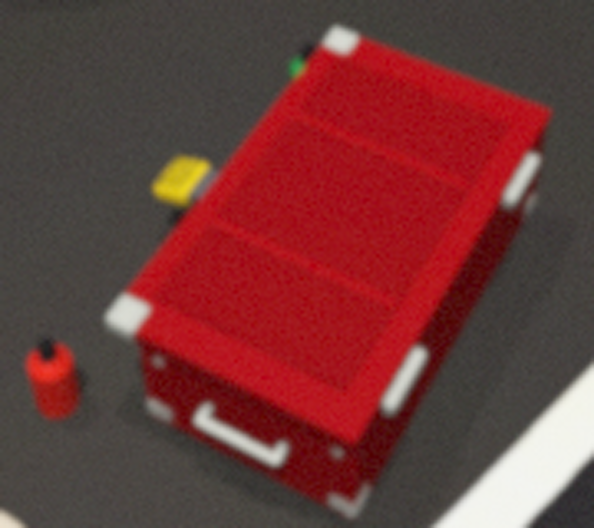

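View pics/c2.png

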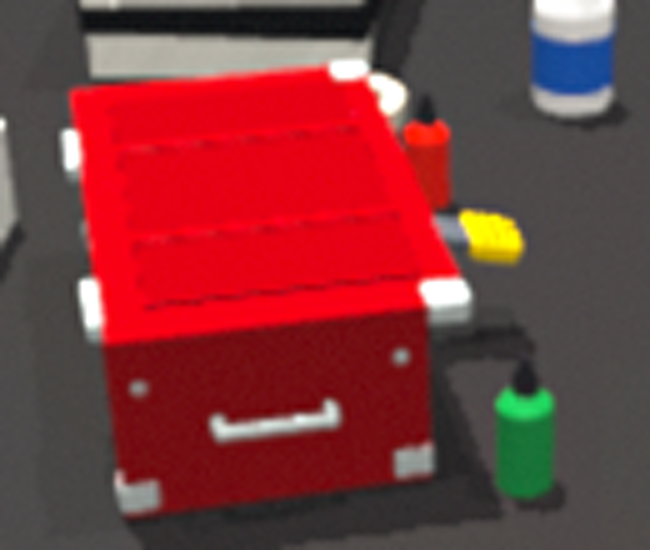

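```bash
python3 - <<'E'
from h import *
s={k:plane("scene",np.array(p)/3.3+[190,195],.117) for k,p in dict(FR=(112,300),FL=(332,27),BL=(551,107),BR=(358,438)).items()}
d={k:plane("side",np.array(p)/5+[190,140],.117) for k,p in dict(FR=(365,62),FL=(462,282),BL=(103,336),BR=(71,92)).items()}
for k in s: print(k,s[k].round(3),d[k].round(3))
g,e=tri("scene",(243.9,249.1),"side",(288,187)); print("grip",g,e)
for q in (s,d):
  v=(q["FL"]-q["FR"])+(q["BL"]-q["BR"]); u=(q["BL"]-q["FL"])+(q["BR"]-q["FR"])
  print("yaw",np.degrees(np.arctan2(-v[0],v[1])),np.degrees(np.arctan2(u[1],u[0])),np.linalg.norm(v)/2,np.linalg.norm(u)/2,sum(q.values())/4)
print("red", tri("scene",(206,310.3),"side",(275.5,172)),"green",plane("side",(294.6,228),.035))
E
```

```text
FR [ 0.576 -0.265  0.117] [ 0.576 -0.269  0.117]
FL [0.493 0.039 0.117] [0.495 0.027 0.117]
BL [0.678 0.095 0.117] [0.676 0.09  0.117]
BR [ 0.769 -0.221  0.117] [ 0.761 -0.215  0.117]
grip [ 0.48800787 -0.13176173  0.06170469] 0.0003132450619497966
yaw 15.678292280924328 14.631922010796483 0.32205944159321503 0.1950090502250245 [ 0.62897732 -0.08793124  0.117     ]
yaw 15.416702749441598 17.744380137810612 0.3117431108685493 0.19206977180780851 [ 0.62730928 -0.09152452  0.117     ]
red (array([ 0.541759  , -0.30673847,  0.02618223]), np.float64(0.005098708924451168)) green [0.46167798 0.05435303 0.035     ]
```

```bash
R='' ; python3 -m handwheel '[{"travel":[-0.16,-0.21,0],"dr":[0,0,0]},{"travel":[-0.16,-0.21,0],"dr":[0,0,0]},{"travel":[-0.16,-0.21,0],"dr":[0,0,0]},{"travel":[-0.16,-0.21,0],"dr":[0,0,0]},{"travel":[-0.16,-0.21,0],"dr":[0,0,0]},{"travel":[-0.16,-0.21,0],"dr":[0,0,0]},{"travel":[-0.16,-0.21,0],"dr":[0,0,0]},{"travel":[-0.16,-0.21,0],"dr":[0,0,0]},{"travel":[-0.16,-0.21,0],"dr":[0,0,0]},{"travel":[-0.16,-0.21,0],"dr":[0,0,0]},{"travel":[-0.16,-0.21,0],"dr":[0,0,0]},{"travel":[-0.16,-0.21,0],"dr":[0,0,0]},{"travel":[-0.16,-0.21,0],"dr":[0,0,0]},{"travel":[-0.16,-0.21,0],"dr":[0,0,0]},{"travel":[-0.16,-0.21,0],"dr":[0,0,0]},{"travel":[-0.16,-0.21,0],"dr":[0,0,0]},{"travel":[-0.16,-0.21,0],"dr":[0,0,0]}]' -1
python3 -m handwheel '[{"travel":[0,0,0],"dr":[0,0,-0.238]},{"travel":[0,0,0],"dr":[0,0,-0.238]},{"travel":[0,0,0],"dr":[0,0,-0.238]},{"travel":[0,0,0],"dr":[0,0,-0.238]},{"travel":[0,0,0],"dr":[0,0,-0.238]}]'
python3 -c "
from bench import ctrl;print(ctrl.get_obs()['q'])"
```

```text
time_s: 1.52
eef_pos: [0.3977, -0.1285, 0.226]
eef_rot: [-0.0, 0.171, 0.985, -0.003]
wrist_force: [0.7, 0.9, 0.1]
opening: -0.001
time_s: 1.93
eef_pos: [0.3978, -0.1386, 0.2242]
eef_rot: [-0.002, -0.14, 0.99, -0.002]
wrist_force: [-0.7, -1.0, 0.1]
opening: -0.001
[-0.61348193 -0.17365687  1.97730391 -0.00691707  1.3383832  -2.46347027]
```

```bash
python3 -m handwheel '[{"travel":[0,0,0],"dr":[0,-0.238,0]},{"travel":[0,0,0],"dr":[0,-0.238,0]},{"travel":[0,0,0],"dr":[0,-0.238,0]},{"travel":[0,0,0],"dr":[0,-0.238,0]},{"travel":[0,0,0],"dr":[0,-0.238,0]},{"travel":[0,0,0],"dr":[0,-0.238,0]},{"travel":[0,0,0],"dr":[0,0,0]}]'
cat > st.py <<'E'
from h import *
from scipy.spatial.transform import Rotation as Ro
O=np.array([.639,-.087,0]);a=np.radians(15.6);C=np.array([[np.cos(a),-np.sin(a),0],[np.sin(a),np.cos(a),0],[0,0,1]])
def st():
    o=ctrl.get_obs();q=o["eef_rot"];R=C.T@Ro.from_quat(np.r_[q[1:],q[0]]).as_matrix()
    print("t %.2f"%o["time_s"],"case mm",(C.T@(o["eef_pos"]-O)*1e3).round(1),"F",(C.T@o["wrist_force"]).round(1),"tilt below level %.1f"%np.degrees(np.arcsin(-R[2,2])))
    return o,R
if __name__=="__main__":
    o,R=st(); print("axes in case\n",R.round(3),"q",o["q"].round(2))
E
python3 st.py
```

```text
time_s: 2.52
eef_pos: [0.4192, -0.1135, 0.2429]
eef_rot: [0.346, -0.112, 0.93, 0.047]
wrist_force: [0.0, -0.9, -1.1]
opening: -0.0
t 2.52 case mm [-218.9   33.6  242.9] F [-0.2 -0.9 -1.1] tilt below level 49.1
axes in case
 [[-0.756  0.029  0.654]
 [ 0.028  1.    -0.012]
 [-0.655  0.009 -0.756]] q [-1.1  -0.57  2.36  0.74  1.26 -3.11]
```

```bash
python3 -m handwheel '[{"travel":[0,0,0],"dr":[0,0,0.238]},{"travel":[0,0,0],"dr":[0,0,0.238]},{"travel":[0,0,0],"dr":[0,0,0.238]},{"travel":[0,0,0],"dr":[0,0,0.238]},{"travel":[0,0,0],"dr":[0,0,0.238]},{"travel":[0,0,0],"dr":[0,0,0.238]},{"travel":[0,0,0],"dr":[0,0,0.238]},{"travel":[0,0,0],"dr":[0,0,0.238]},{"travel":[0,0,0],"dr":[0,0,0.238]},{"travel":[0,0,0],"dr":[0,0,0.238]},{"travel":[0,0,0],"dr":[0,0,0.238]},{"travel":[0,0,0],"dr":[0,0,0.238]},{"travel":[0,0,0],"dr":[0,0,0.238]},{"travel":[0,0,0],"dr":[0,0,0.238]},{"travel":[0,0,0],"dr":[0,0,0.238]},{"travel":[0,0,0],"dr":[0,0,0.238]},{"travel":[0,0,0],"dr":[0,0,0.238]},{"travel":[0,0,0],"dr":[0,0,0.238]},{"travel":[0,0,0],"dr":[0,0,0.238]},{"travel":[0,0,0],"dr":[0,0,0.238]}]'; python3 st.py
```

```text
time_s: 4.18
eef_pos: [0.4126, -0.1186, 0.2345]
eef_rot: [0.059, 0.855, 0.404, 0.319]
wrist_force: [0.1, -0.4, 0.4]
opening: 0.005
t 4.18 case mm [-226.6   30.4  234.5] F [-0.  -0.4  0.4] tilt below level 52.2
axes in case
 [[ 0.648  0.451  0.613]
 [ 0.576 -0.818 -0.008]
 [ 0.498  0.358 -0.79 ]] q [-1.08 -0.54  2.35  0.68  1.25 -0.59]
```

```bash
python3 -m handwheel '[{"travel":[0,0,0],"dr":[0,0,0.238]},{"travel":[0,0,0],"dr":[0,0,0.238]},{"travel":[0,0,0],"dr":[0,0,0.238]},{"travel":[0,0,0],"dr":[0,0,0.238]},{"travel":[0,0,0],"dr":[0,0,0.2]},{"travel":[-0.1,0.05,0.15],"dr":[0,0,0]},{"travel":[-0.1,0.05,0.15],"dr":[0,0,0]},{"travel":[-0.1,0.05,0.15],"dr":[0,0,0]},{"travel":[-0.1,0.05,0.15],"dr":[0,0,0]},{"travel":[0,0,0],"dr":[0,0,0]}]' 1; python3 st.py
```

```text
time_s: 5.02
eef_pos: [0.4262, -0.1523, 0.1217]
eef_rot: [-0.035, 0.941, 0.134, 0.31]
wrist_force: [-0.1, 0.7, 0.1]
opening: 1.0
t 5.02 case mm [-222.6   -5.6  121.7] F [0.  0.7 0.1] tilt below level 53.6
axes in case
 [[ 0.805  0.005  0.593]
 [ 0.014 -1.    -0.01 ]
 [ 0.593  0.016 -0.805]] q [-1.07 -0.18  2.37  0.79  0.95 -0.25]
```

```bash
python3 -m handwheel '[{"travel":[0,0,0],"dr":[0,0.23,0]},{"travel":[0.03,-0.02,0.22],"dr":[0,0,0]},{"travel":[0.02,-0.01,0.22],"dr":[0,0,0]},{"travel":[0,0,0],"dr":[0,0,0]}]' 1; python3 st.py; python3 - <<'E'
from h import *
cv2.imwrite("pics/w1.png",viewer.camera("wrist")[:,:,::-1]);s=viewer.camera("side")[:,:,::-1];cv2.imwrite("pics/s1.png",s)
w=cv2.imread("pics/w1.png");c=cv2.resize(s[120:280,180:390],(560,420));cv2.imwrite("pics/j1.png",cv2.resize(np.hstack([w,c]),(800,300)))
E
```

```text
time_s: 5.35
eef_pos: [0.4706, -0.1483, 0.0766]
eef_rot: [-0.04, 0.925, 0.122, 0.358]
wrist_force: [-0.4, -0.1, -1.2]
opening: 1.002
t 5.35 case mm [-178.7  -13.8   76.6] F [-0.4  0.1 -1.2] tilt below level 47.8
axes in case
 [[ 0.74  -0.016  0.672]
 [-0.003 -1.    -0.021]
 [ 0.672  0.013 -0.74 ]] q [-1.02  0.06  2.35  1.08  0.81 -0.51]
```

View pics/j1.png

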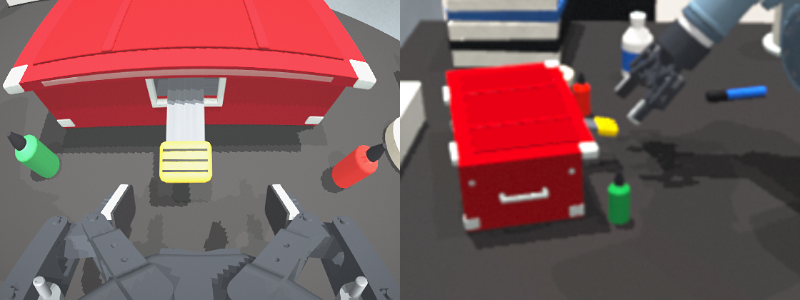

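```bash
python3 -m handwheel '[{"travel":[0.056,-0.085,0],"dr":[0,0,0]},{"travel":[0,0,0],"dr":[0,0,0]},{"travel":[0,0,0.1],"dr":[0,0,0]},{"travel":[0,0,0.1],"dr":[0,0,0]},{"travel":[0,0,0.1],"dr":[0,0,0]},{"travel":[0,0,0],"dr":[0,0,0]}]' 1; python3 st.py; python3 - <<'E'
from h import *
w=viewer.camera("wrist")[:,:,::-1];s=viewer.camera("side")[:,:,::-1]
c=cv2.resize(s[140:240,220:354],(560,420));cv2.imwrite("pics/j2.png",cv2.resize(np.hstack([w,c]),(800,300)))
E
```

```text
time_s: 5.95
eef_pos: [0.5099, -0.1308, 0.0665]
eef_rot: [-0.028, 0.92, 0.136, 0.366]
wrist_force: [-0.5, 0.2, 0.1]
opening: 0.993
t 5.95 case mm [-136.1   -7.5   66.5] F [-0.4  0.4  0.1] tilt below level 46.9
axes in case
 [[ 0.731  0.003  0.682]
 [ 0.035 -0.999 -0.033]
 [ 0.681  0.048 -0.731]] q [-0.89  0.14  2.3   1.2   0.72 -0.56]
```

View pics/j2.png

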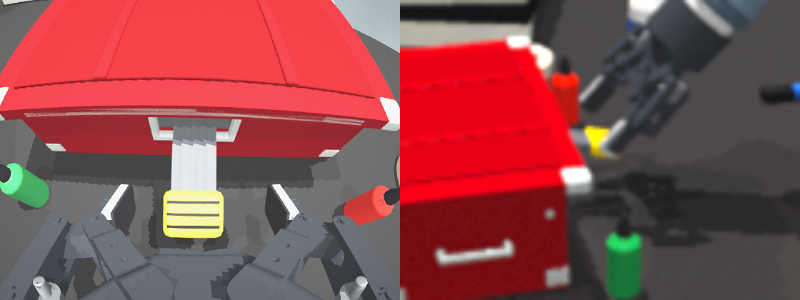

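```bash
python3 -m handwheel '[{"travel":[-0.055,-0.022,0.027],"dr":[0,0,0]},{"travel":[-0.055,-0.022,0.027],"dr":[0,0,0]},{"travel":[0,0,0],"dr":[0,0,0]},{"travel":[0,0,0],"dr":[0,0,0]}]' 1; python3 st.py
```

```text
time_s: 6.38
eef_pos: [0.5027, -0.1298, 0.0558]
eef_rot: [-0.024, 0.919, 0.139, 0.369]
wrist_force: [0.3, -0.1, 1.2]
opening: 0.996
t 6.38 case mm [-142.8   -4.6   55.8] F [ 0.2 -0.1  1.2] tilt below level 46.6
axes in case
 [[ 0.728  0.005  0.686]
 [ 0.044 -0.998 -0.039]
 [ 0.685  0.059 -0.727]] q [-0.9   0.16  2.32  1.24  0.71 -0.65]
```

```bash
python3 -m handwheel '[{"travel":[-0.035,-0.033,0.045],"dr":[0,0,0]},{"travel":[0,0,0],"dr":[0,0,0]},{"travel":[0,0,0],"dr":[0,0,0]}]' 1; python3 st.py;  python3 - <<'E'
from h import *
w=viewer.camera("wrist")[:,:,::-1];cv2.imwrite("pics/j3.png",w)
E
```

```text
time_s: 6.63
eef_pos: [0.5034, -0.1275, 0.0506]
eef_rot: [-0.022, 0.918, 0.14, 0.371]
wrist_force: [-0.9, 0.2, 0.3]
opening: 1.003
t 6.63 case mm [-141.5   -2.6   50.6] F [-0.8  0.4  0.3] tilt below level 46.4
axes in case
 [[ 0.726  0.005  0.688]
 [ 0.047 -0.998 -0.043]
 [ 0.687  0.064 -0.724]] q [-0.9   0.17  2.33  1.28  0.7  -0.68]
```

View pics/j3.png

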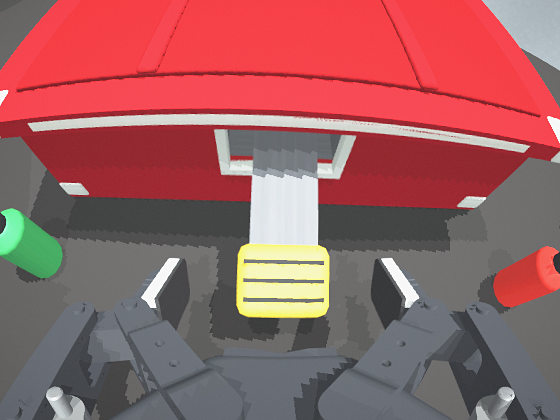

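Bar (col 283) is centred between the pads (mid col 281). Closing.

```bash
python3 -m handwheel '[{"travel":[0,0,0],"dr":[0,0,0]},{"travel":[0,0,0],"dr":[0,0,0]},{"travel":[0,0,0],"dr":[0,0,0]},{"travel":[0,0,0],"dr":[0,0,0]},{"travel":[0,0,0],"dr":[0,0,0]},{"travel":[0,0,0],"dr":[0,0,0]}]' -1; python3 st.py
cat > lid.py <<'E'
from h import *
import sys
from st import *
# lid front-corner silver tab row/col in the side view gives lid state; print mean abs change of scene lid region vs reference
im=viewer.camera("side")[:,:,::-1]; 
r=cv2.bitwise_or(mask(im,0,6,150,50),mask(im,174,180,150,50))[:,200:262]
ys=[np.nonzero(r[140:260,c])[0][0]+140 for c in (10,25,40,55)]
print("lid top rows",ys); st()
E
python3 lid.py
```

```text
time_s: 7.18
eef_pos: [0.5038, -0.1285, 0.0528]
eef_rot: [-0.021, 0.918, 0.14, 0.371]
wrist_force: [-0.8, -1.5, 1.7]
opening: 0.455
t 7.18 case mm [-141.4   -3.6   52.8] F [-1.2 -1.2  1.7] tilt below level 46.3
axes in case
 [[ 0.724  0.005  0.689]
 [ 0.048 -0.998 -0.044]
 [ 0.688  0.065 -0.723]] q [-0.9   0.17  2.33  1.27  0.7  -0.68]
lid top rows [np.int64(157), np.int64(156), np.int64(155), np.int64(154)]
t 7.23 case mm [-141.3   -3.6   52.8] F [-1.6 -0.2  2.4] tilt below level 46.3
```

```bash
python3 -m handwheel '[{"travel":[0.008,0,-0.025],"dr":[0,-0.11,0]},{"travel":[0.008,0,-0.025],"dr":[0,-0.11,0]},{"travel":[0,0,0],"dr":[0,0,0]}]'; cat >> st.py <<'E'
def pad():
    o,R=st(); P=C.T@(o["eef_pos"]-O)*1e3; G=P-18.7*R[:,2]; r=G-[-78,P[1],83]; f=C.T@o["wrist_force"]
    ph=np.arctan2(r[2],-r[0]); t=np.array([np.sin(ph),0,np.cos(ph)]); u=np.array([-np.cos(ph),0,np.sin(ph)])
    print("paddle %.3f r %.1f y %.1f | lift force %.1f radial %.1f"%(ph+.25,np.hypot(r[0],r[2]),G[1],-f@t,f@u))
E
sed -i 's/^if __name.*/def main():/; $a main() if __name__=="__main__" else None' st.py; sed -i 's/; st()$/; pad()/' lid.py; python3 lid.py; sed -n 8,20p st.py
```

```text
time_s: 7.48
eef_pos: [0.5009, -0.1292, 0.0605]
eef_rot: [-0.014, 0.938, 0.142, 0.317]
wrist_force: [-5.8, -4.9, -2.6]
opening: 0.456
lid top rows [np.int64(157), np.int64(156), np.int64(155), np.int64(154)]
t 7.53 case mm [-144.3   -3.5   60.2] F [-3.1 -2.3 -2.7] tilt below level 52.9
paddle 0.149 r 78.0 y -2.6 | lift force 2.4 radial 3.3
def main():
    o,R=st(); print("axes in case\n",R.round(3),"q",o["q"].round(2))
def pad():
    o,R=st(); P=C.T@(o["eef_pos"]-O)*1e3; G=P-18.7*R[:,2]; r=G-[-78,P[1],83]; f=C.T@o["wrist_force"]
    ph=np.arctan2(r[2],-r[0]); t=np.array([np.sin(ph),0,np.cos(ph)]); u=np.array([-np.cos(ph),0,np.sin(ph)])
    print("paddle %.3f r %.1f y %.1f | lift force %.1f radial %.1f"%(ph+.25,np.hypot(r[0],r[2]),G[1],-f@t,f@u))
main() if __name__=="__main__" else None
```

```bash
python3 -m handwheel '[{"travel":[0.008,0,-0.025],"dr":[0,-0.1,0]},{"travel":[0,0,0],"dr":[0,0,0]}]'; python3 lid.py
```

```text
time_s: 7.7
eef_pos: [0.4999, -0.1295, 0.064]
eef_rot: [-0.009, 0.945, 0.143, 0.293]
wrist_force: [-4.8, -4.3, -2.9]
opening: 0.46
lid top rows [np.int64(157), np.int64(156), np.int64(155), np.int64(154)]
t 7.75 case mm [-145.4   -3.6   63.6] F [-1.6 -4.  -2. ] tilt below level 55.8
paddle 0.199 r 78.0 y -2.6 | lift force 1.9 radial 1.7
```

```bash
python3 -m handwheel '[{"travel":[0.006,0,-0.018],"dr":[0,-0.08,0]},{"travel":[0,0,0],"dr":[0,0,0]}]'; python3 lid.py
```

```text
time_s: 7.92
eef_pos: [0.4993, -0.1297, 0.0658]
eef_rot: [-0.006, 0.95, 0.144, 0.275]
wrist_force: [-4.8, -5.4, -1.3]
opening: 0.46
lid top rows [np.int64(157), np.int64(156), np.int64(155), np.int64(154)]
t 7.97 case mm [-146.    -3.6   65.5] F [-3.  -3.8 -1.3] tilt below level 57.9
paddle 0.229 r 77.9 y -2.6 | lift force 1.2 radial 3.0
```

```bash
cat >> st.py <<'E'
def tq():
    o=ctrl.get_obs();print("torque case",(C.T@o["torque"]).round(2),"F",(C.T@o["wrist_force"]).round(1))
E
sed -i '$a tq()' lid.py
python3 -m handwheel '[{"travel":[0.005,0,-0.022],"dr":[0,-0.07,0]},{"travel":[0,0,0],"dr":[0,0,0]}]'; python3 lid.py
```

```text
time_s: 8.13
eef_pos: [0.4988, -0.1298, 0.0682]
eef_rot: [-0.004, 0.955, 0.145, 0.261]
wrist_force: [-4.1, -5.8, -2.0]
opening: 0.456
lid top rows [np.int64(157), np.int64(156), np.int64(155), np.int64(154)]
t 8.18 case mm [-146.6   -3.6   67.9] F [ 1.5 -3.5 -0.9] tilt below level 59.7
paddle 0.263 r 78.0 y -2.6 | lift force 0.9 radial -1.5
torque case [0.33 0.04 0.52] F [ 1.5 -3.5 -0.9]
```

```bash
python3 -m handwheel '[{"travel":[0.005,0,-0.022],"dr":[0,-0.07,0]},{"travel":[0,0,0],"dr":[0,0,0]}]'; python3 lid.py
```

```text
time_s: 8.35
eef_pos: [0.4984, -0.1299, 0.0706]
eef_rot: [-0.003, 0.958, 0.145, 0.246]
wrist_force: [-2.1, -5.2, -3.7]
opening: 0.458
lid top rows [np.int64(157), np.int64(156), np.int64(155), np.int64(154)]
t 8.40 case mm [-147.    -3.5   70.2] F [ 1.8 -4.2 -2.3] tilt below level 61.5
paddle 0.297 r 78.0 y -2.5 | lift force 2.2 radial -1.9
torque case [ 0.28 -0.06  0.68] F [ 1.8 -4.2 -2.3]
```

```bash
python3 -m handwheel '[{"travel":[0.005,0,-0.02],"dr":[0,-0.065,0]},{"travel":[0,0,0],"dr":[0,0,0]}]'; python3 lid.py
```

```text
time_s: 8.57
eef_pos: [0.4981, -0.13, 0.0725]
eef_rot: [-0.001, 0.962, 0.145, 0.232]
wrist_force: [-2.0, -6.6, -3.0]
opening: 0.457
lid top rows [np.int64(157), np.int64(156), np.int64(155), np.int64(154)]
t 8.62 case mm [-147.3   -3.5   72.2] F [ 2.3 -5.1 -2.3] tilt below level 63.1
paddle 0.326 r 78.0 y -2.5 | lift force 2.1 radial -2.4
torque case [ 0.29 -0.05  0.79] F [ 2.3 -5.1 -2.3]
```

```bash
python3 -m handwheel '[{"travel":[0.005,0,-0.02],"dr":[0,-0.065,0]},{"travel":[0,0,0],"dr":[0,0,0]}]'; python3 lid.py
```

```text
time_s: 8.78
eef_pos: [0.4978, -0.1301, 0.0745]
eef_rot: [0.001, 0.965, 0.145, 0.218]
wrist_force: [-1.9, -6.0, -2.0]
opening: 0.458
lid top rows [np.int64(157), np.int64(156), np.int64(155), np.int64(154)]
t 8.83 case mm [-147.7   -3.5   74.1] F [ 2.8 -5.5 -2.6] tilt below level 64.8
paddle 0.353 r 78.0 y -2.5 | lift force 2.3 radial -3.0
torque case [ 0.26 -0.08  0.87] F [ 2.8 -5.5 -2.6]
```

```bash
python3 -m handwheel '[{"travel":[0.009,0.004,-0.02],"dr":[0,-0.065,0]},{"travel":[0,0,0],"dr":[0,0,0]}]'; python3 lid.py
```

```text
time_s: 9.0
eef_pos: [0.4976, -0.1302, 0.0762]
eef_rot: [0.003, 0.968, 0.145, 0.204]
wrist_force: [-2.5, -5.8, -1.1]
opening: 0.457
lid top rows [np.int64(157), np.int64(156), np.int64(155), np.int64(154)]
t 9.05 case mm [-147.8   -3.6   75.8] F [ 0.4 -4.5 -1.2] tilt below level 66.4
paddle 0.379 r 77.9 y -2.6 | lift force 1.1 radial -0.5
torque case [0.17 0.   0.68] F [ 0.4 -4.5 -1.2]
```

```bash
python3 -m handwheel '[{"travel":[0.009,0.004,-0.02],"dr":[0,-0.065,0]},{"travel":[0,0,0],"dr":[0,0,0]}]'; python3 lid.py
```

```text
time_s: 9.22
eef_pos: [0.4974, -0.1302, 0.0778]
eef_rot: [0.004, 0.971, 0.145, 0.19]
wrist_force: [-1.4, -6.9, 0.5]
opening: 0.452
lid top rows [np.int64(157), np.int64(156), np.int64(155), np.int64(154)]
t 9.27 case mm [-148.    -3.6   77.5] F [-1.  -4.3 -0.3] tilt below level 68.1
paddle 0.403 r 77.9 y -2.6 | lift force 0.4 radial 1.0
torque case [ 0.13 -0.11  0.78] F [-1.  -4.3 -0.3]
```

```bash
python3 -m handwheel '[{"travel":[0.007,0.004,-0.024],"dr":[0,-0.06,0]},{"travel":[0,0,0],"dr":[0,0,0]}]'; python3 lid.py
```

```text
time_s: 9.43
eef_pos: [0.4971, -0.1304, 0.08]
eef_rot: [0.005, 0.974, 0.143, 0.177]
wrist_force: [-1.8, -7.2, -0.5]
opening: 0.459
lid top rows [np.int64(157), np.int64(156), np.int64(154), np.int64(154)]
t 9.48 case mm [-148.4   -3.7   79.7] F [-0.1 -3.7 -1. ] tilt below level 69.5
paddle 0.433 r 78.2 y -2.7 | lift force 1.0 radial -0.1
torque case [ 0.17 -0.16  0.15] F [-0.1 -3.7 -1. ]
```

```bash
python3 -m handwheel '[{"travel":[0.007,0.004,-0.024],"dr":[0,-0.06,0]},{"travel":[0,0,0],"dr":[0,0,0]}]'; python3 lid.py
```

```text
time_s: 9.65
eef_pos: [0.4971, -0.1303, 0.0823]
eef_rot: [0.007, 0.976, 0.143, 0.165]
wrist_force: [-0.5, -8.1, -3.1]
opening: 0.459
lid top rows [np.int64(157), np.int64(155), np.int64(153), np.int64(152)]
t 9.70 case mm [-148.4   -3.7   81.9] F [ 2.9 -4.3 -2.8] tilt below level 70.9
paddle 0.464 r 78.3 y -2.6 | lift force 2.1 radial -3.4
torque case [ 0.04 -0.13  0.43] F [ 2.9 -4.3 -2.8]
```

```bash
python3 -m handwheel '[{"travel":[0,0,0],"dr":[0,0,0]},{"travel":[0,0,0],"dr":[0,0,0]},{"travel":[0,0,0],"dr":[0,0,0]},{"travel":[0,0,0],"dr":[0,0,0]},{"travel":[0,0,0],"dr":[0,0,0]},{"travel":[0,0,0],"dr":[0,0,0]}]'; python3 lid.py; python3 - <<'E'
from h import *
s=viewer.camera("side")[:,:,::-1]
cv2.imwrite("pics/j4.png",cv2.resize(s[130:250,190:350],(800,600),interpolation=cv2.INTER_CUBIC))
E
```

```text
time_s: 10.2
eef_pos: [0.497, -0.1305, 0.081]
eef_rot: [0.006, 0.975, 0.142, 0.169]
wrist_force: [2.2, -2.0, -0.5]
opening: 0.452
lid top rows [np.int64(157), np.int64(155), np.int64(153), np.int64(152)]
t 10.25 case mm [-148.5   -3.6   81. ] F [ 0.8 -3.3 -0.4] tilt below level 70.5
paddle 0.451 r 78.2 y -2.6 | lift force 0.2 radial -0.9
torque case [ 0.15 -0.22  0.46] F [ 0.8 -3.3 -0.4]
```

View pics/j4.png

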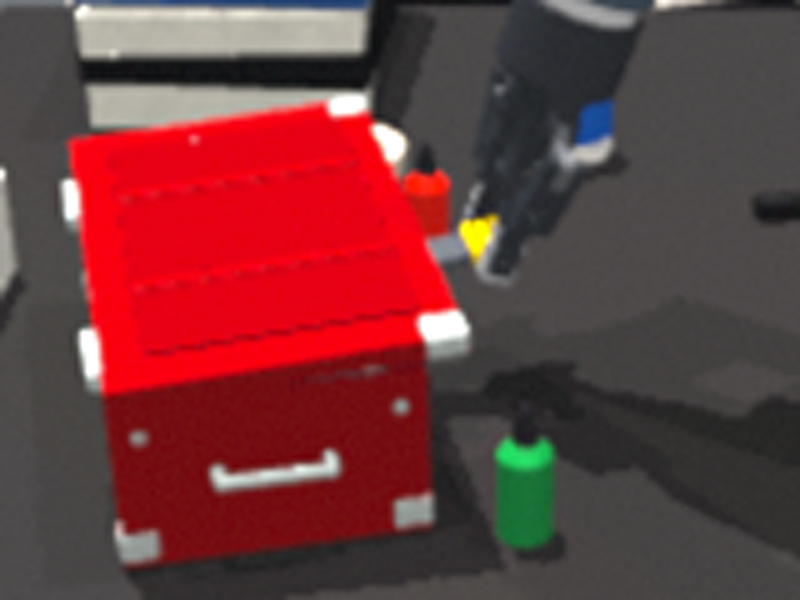

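Lid front corner has risen ~3 px (279,196) – only partly; the pawl isn't fully off. Continuing slowly.

```bash
python3 -m handwheel '[{"travel":[0.007,0.004,-0.026],"dr":[0,-0.065,0]},{"travel":[0.002,0,-0.01],"dr":[0,-0.02,0]}]'; python3 lid.py
```

```text
time_s: 10.47
eef_pos: [0.4973, -0.1303, 0.0861]
eef_rot: [0.009, 0.979, 0.142, 0.148]
wrist_force: [10.5, -5.0, -13.9]
opening: 0.455
lid top rows [np.int64(156), np.int64(154), np.int64(151), np.int64(150)]
t 10.52 case mm [-148.1   -3.6   86. ] F [  7.2  -6.8 -11.1] tilt below level 73.0
paddle 0.520 r 78.4 y -2.5 | lift force 8.8 radial -9.9
torque case [-0.32 -0.2   0.92] F [  7.2  -6.8 -11.1]
```

```bash
python3 -m handwheel '[{"travel":[0.007,0.004,-0.024],"dr":[0,-0.06,0]},{"travel":[0.002,0,-0.006],"dr":[0,-0.02,0]}]'; python3 lid.py
```

```text
time_s: 10.68
eef_pos: [0.4974, -0.1302, 0.0887]
eef_rot: [0.013, 0.982, 0.143, 0.126]
wrist_force: [7.9, -9.8, -13.5]
opening: 0.45
lid top rows [np.int64(156), np.int64(153), np.int64(150), np.int64(150)]
t 10.73 case mm [-148.    -3.5   88.6] F [  5.8  -8.7 -14. ] tilt below level 75.4
paddle 0.558 r 78.3 y -2.5 | lift force 11.6 radial -9.7
torque case [-0.55  0.01  0.75] F [  5.8  -8.7 -14. ]
```

```bash
python3 -m handwheel '[{"travel":[-0.002,0.004,0.012],"dr":[0,0.02,0]},{"travel":[0.006,0.004,0],"dr":[0,0,0]},{"travel":[0,0,0],"dr":[0,0,0]}]'; python3 lid.py; python3 - <<'E'
from h import *
s=viewer.camera("side")[:,:,::-1]
cv2.imwrite("pics/s5.png",s)
a=cv2.imread("pics/side0.png")
for im in (a,s):
    g=im[180:215,268:292]; hsv=cv2.cvtColor(np.ascontiguousarray(g),cv2.COLOR_BGR2HSV); w=cv2.inRange(hsv,(0,0,150),(180,60,255)); print(blobs(w,8))
    r=cv2.bitwise_or(mask(im,0,6,150,50),mask(im,174,180,150,50)); 
    print([ (c,np.nonzero(r[140:260,c])[0][0]+140) for c in (206,230,250,260)])
# predicted pixel of front-near top corner at th
from st import O,C
c=viewer.get_calibration("side")
for th in (0,.05,.1,.14,.17):
    out=[]
    for y in (.155,-.165):
      X=O+C@np.array([.085-.19*np.cos(th)-.012*np.sin(th),y,.105+.19*np.sin(th)+.012*np.cos(th)]); p=c["camera_matrix"]@(c["R"]@X+c["t"]); out.append((p[:2]/p[2]).round(1))
    print(th,out)
E
```

```text
time_s: 10.98
eef_pos: [0.4966, -0.1306, 0.0849]
eef_rot: [0.011, 0.981, 0.144, 0.129]
wrist_force: [1.6, -2.1, 1.2]
opening: 0.456
lid top rows [np.int64(156), np.int64(153), np.int64(150), np.int64(150)]
t 11.03 case mm [-148.8   -3.7   85. ] F [-1.6 -3.3  0.8] tilt below level 75.1
paddle 0.509 r 78.1 y -2.7 | lift force -0.4 radial 1.7
torque case [ 0.04 -0.16  0.1 ] F [-1.6 -3.3  0.8]
[([9, 3, 6, 5, 12], [11.7, 5.2]), ([6, 16, 10, 8, 62], [10.8, 19.0])]
[(206, np.int64(157)), (230, np.int64(156)), (250, np.int64(154)), (260, np.int64(156))]
[([5, 7, 10, 9, 65], [9.7, 11.0])]
[(206, np.int64(157)), (230, np.int64(152)), (250, np.int64(146)), (260, np.int64(149))]
0 [array([281.9, 197.7]), array([261.4, 151.7])]
0.05 [array([282. , 194.5]), array([261.4, 149. ])]
0.1 [array([281.9, 191.4]), array([261.2, 146.4])]
0.14 [array([281.7, 188.9]), array([261. , 144.2])]
0.17 [array([281.5, 187.1]), array([260.8, 142.7])]
```

Corner tab rose 8 px → lid ≈ 0.13 rad: released. Lowering the paddle.

```bash
python3 -m handwheel '[{"travel":[-0.009,0,0.027],"dr":[0,0.115,0]},{"travel":[-0.009,0,0.027],"dr":[0,0.115,0]},{"travel":[-0.009,0,0.027],"dr":[0,0.115,0]},{"travel":[-0.009,0,0.027],"dr":[0,0.115,0]},{"travel":[0,0,0],"dr":[0,0,0]}]'; python3 lid.py
```

```text
time_s: 11.5
eef_pos: [0.4983, -0.1302, 0.0685]
eef_rot: [-0.007, 0.957, 0.141, 0.252]
wrist_force: [12.1, 2.7, -4.1]
opening: 0.455
lid top rows [np.int64(156), np.int64(153), np.int64(150), np.int64(150)]
t 11.55 case mm [-147.1   -3.8   68.8] F [ 9.6 -0.8 -4.9] tilt below level 60.9
paddle 0.277 r 78.2 y -2.9 | lift force 4.7 radial -9.7
torque case [-0.09 -0.62 -0.22] F [ 9.6 -0.8 -4.9]
```

```bash
python3 -m handwheel '[{"travel":[0.002,0,0.03],"dr":[0,0.1,0]},{"travel":[-0.004,0,0.03],"dr":[0,0.1,0]},{"travel":[-0.006,0,0.03],"dr":[0,0.1,0]},{"travel":[-0.006,0,0.03],"dr":[0,0.1,0]},{"travel":[0,0,0],"dr":[0,0,0]}]'; python3 lid.py
```

```text
time_s: 11.97
eef_pos: [0.5036, -0.1286, 0.052]
eef_rot: [-0.022, 0.925, 0.135, 0.354]
wrist_force: [-14.3, 1.0, 21.5]
opening: 0.453
lid top rows [np.int64(156), np.int64(153), np.int64(150), np.int64(150)]
t 12.02 case mm [-141.7   -3.7   52. ] F [-12.2   2.8  15.5] tilt below level 48.6
paddle 0.031 r 77.9 y -2.9 | lift force -17.8 radial 8.5
torque case [ 0.48 -0.26  0.26] F [-12.2   2.8  15.5]
```

```bash
python3 -m handwheel '[{"travel":[0,0,0],"dr":[0,0,0]},{"travel":[0,0,0],"dr":[0,0,0]},{"travel":[0,0,0],"dr":[0,0,0]},{"travel":[0,0,0],"dr":[0,0,0]},{"travel":[0,0,0],"dr":[0,0,0]}]' 1; python3 st.py|head -1;  python3 -m handwheel '[{"travel":[0,0,-0.1],"dr":[0,0,0]},{"travel":[0,0,-0.15],"dr":[0,0,0]},{"travel":[0,0,-0.15],"dr":[0,0,0]},{"travel":[0,0,-0.15],"dr":[0,0,0]},{"travel":[0.1,0,0],"dr":[0,0,0]},{"travel":[0.1,0,0],"dr":[0,0,0]},{"travel":[0,0,0],"dr":[0,0.238,0]},{"travel":[0,0,0],"dr":[0,0.238,0]},{"travel":[0,0,0],"dr":[0,0,0]}]'; python3 st.py; python3 - <<'E'
from h import *
s=viewer.camera("side")[:,:,::-1]
print("paddle",blobs(mask(s,22,35,150,120),20)[0],"ref 288,187")
cv2.imwrite("pics/s6.png",s)
E
```

```text
time_s: 12.43
eef_pos: [0.503, -0.1274, 0.052]
eef_rot: [-0.023, 0.926, 0.135, 0.353]
wrist_force: [-0.9, -0.9, 0.9]
opening: 0.995
t 12.43 case mm [-141.8   -2.4   52. ] F [-1.1 -0.6  0.9] tilt below level 48.5
time_s: 13.18
eef_pos: [0.4705, -0.1279, 0.1371]
eef_rot: [-0.041, 0.883, 0.135, 0.448]
wrist_force: [-0.4, 1.9, 0.2]
opening: 1.002
t 13.18 case mm [-173.3    5.9  137.1] F [0.1 1.9 0.2] tilt below level 36.5
axes in case
 [[ 0.596  0.007  0.803]
 [ 0.044 -0.999 -0.023]
 [ 0.802  0.049 -0.595]] q [-1.12 -0.09  2.44  1.2   1.01 -0.67]
paddle ([282, 182, 13, 11, 100], [288.0, 187.0]) ref 288,187
```

```bash
python3 -m handwheel '[{"travel":[0.07,0,0],"dr":[0,0,0]},{"travel":[0.07,0.02,0],"dr":[0,0,0]},{"travel":[0,0.02,0.1],"dr":[0,0,0]},{"travel":[0,0,0.1],"dr":[0,0,0]},{"travel":[0,0,0],"dr":[0,0,0]},{"travel":[0,0,0],"dr":[0,0,0]}]' -1; python3 st.py
```

```text
time_s: 13.73
eef_pos: [0.5091, -0.1255, 0.1366]
eef_rot: [-0.042, 0.888, 0.13, 0.438]
wrist_force: [1.6, 0.1, -0.2]
opening: 0.14
t 13.73 case mm [-135.4   -2.1  136.6] F [ 1.6 -0.3 -0.2] tilt below level 37.7
axes in case
 [[ 0.613 -0.001  0.79 ]
 [ 0.031 -0.999 -0.025]
 [ 0.79   0.039 -0.612]] q [-0.99 -0.02  2.36  1.24  0.91 -0.59]
```

```bash
python3 -m handwheel '[{"travel":[0,0,0.08],"dr":[0,0,0]},{"travel":[0,0,0.08],"dr":[0,0,0]},{"travel":[0,0,0.08],"dr":[0,0,0]},{"travel":[0,0,0.06],"dr":[0,0,0]},{"travel":[0,0,0],"dr":[0,0,0]}]' -1; python3 st.py; python3 - <<'E'
from h import *
s=viewer.camera("side")[:,:,::-1]; w=viewer.camera("wrist")[:,:,::-1]
cv2.imwrite("pics/j6.png",np.hstack([cv2.resize(s[130:250,200:360],(400,300)),cv2.resize(w,(400,300))]))
E
```

```text
time_s: 14.15
eef_pos: [0.5448, -0.1168, 0.1107]
eef_rot: [-0.042, 0.889, 0.13, 0.436]
wrist_force: [-1.5, 0.8, -0.3]
opening: 0.0
t 14.15 case mm [-98.7  -3.4 110.7] F [-1.3  1.2 -0.3] tilt below level 38.0
axes in case
 [[ 0.616 -0.     0.788]
 [ 0.031 -0.999 -0.025]
 [ 0.787  0.04  -0.616]] q [-0.88  0.12  2.3   1.36  0.81 -0.65]
```

View pics/j6.png

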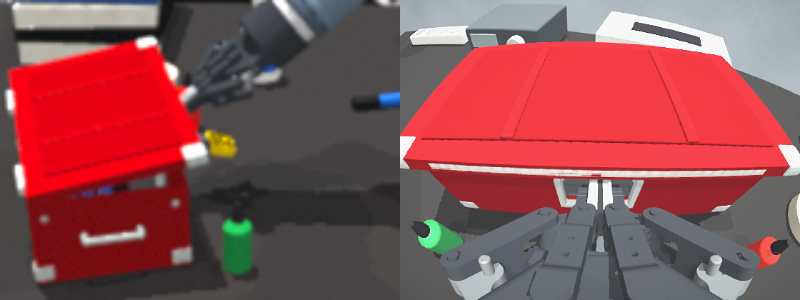

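Lid stands at ~0.14 with a visible gap, the paddle is back down at (220,143), and the shut tips lie under the lid edge. Lifting along the arc.

```bash
python3 -m handwheel '[{"travel":[0.037,0,-0.016],"dr":[0,0,0]},{"travel":[0.037,0,-0.016],"dr":[0,0,0]},{"travel":[0.037,0,-0.016],"dr":[0,0,0]},{"travel":[0.037,0,-0.016],"dr":[0,0,0]},{"travel":[0.037,0,-0.016],"dr":[0,0,0]},{"travel":[0.037,0,-0.016],"dr":[0,0,0]},{"travel":[0.037,0,-0.016],"dr":[0,0,0]}]' -1; python3 st.py
```

```text
time_s: 14.83
eef_pos: [0.5475, -0.1132, 0.1503]
eef_rot: [-0.041, 0.893, 0.128, 0.43]
wrist_force: [-0.3, 0.2, -4.0]
opening: -0.002
t 14.83 case mm [-95.2  -0.6 150.3] F [-0.2  0.3 -4. ] tilt below level 38.9
axes in case
 [[ 0.628 -0.006  0.778]
 [ 0.025 -0.999 -0.028]
 [ 0.778  0.037 -0.627]] q [-0.85 -0.01  2.29  1.24  0.82 -0.46]
```

```bash
python3 -m handwheel '[{"travel":[0.038,0,-0.006],"dr":[0,0,0]},{"travel":[0.038,0,-0.006],"dr":[0,0,0]},{"travel":[0.038,0,-0.005],"dr":[0,0,0]},{"travel":[0.038,0,-0.005],"dr":[0,0,0]},{"travel":[0.038,0,-0.003],"dr":[0,0,0]},{"travel":[0.038,0,-0.003],"dr":[0,0,0]},{"travel":[0.038,0,0],"dr":[0,0,0]},{"travel":[0.038,0,0],"dr":[0,0,0]},{"travel":[0.038,0,0.002],"dr":[0,0,0]},{"travel":[0.038,0,0.004],"dr":[0,0,0]},{"travel":[0.038,0,0.005],"dr":[0,0,0]}]' -1; python3 st.py
```

```text
time_s: 15.75
eef_pos: [0.5766, -0.1042, 0.201]
eef_rot: [-0.037, 0.897, 0.124, 0.423]
wrist_force: [-3.9, -2.6, -1.3]
opening: -0.002
t 15.75 case mm [-64.7   0.3 201. ] F [-4.4 -1.5 -1.3] tilt below level 39.8
axes in case
 [[ 0.641 -0.015  0.768]
 [ 0.02  -0.999 -0.036]
 [ 0.768  0.038 -0.64 ]] q [-0.76 -0.08  2.21  1.11  0.8  -0.2 ]
```

```bash
python3 -m handwheel '[{"travel":[0.038,0,0.004],"dr":[0,0,0]},{"travel":[0.038,0,0.004],"dr":[0,0,0]},{"travel":[0.038,0,0.005],"dr":[0,0,0]},{"travel":[0.038,0,0.005],"dr":[0,0,0]},{"travel":[0.038,0,0.006],"dr":[0,0,0]},{"travel":[0.038,0,0.006],"dr":[0,0,0]},{"travel":[0.038,0,0.007],"dr":[0,0,0]},{"travel":[0.038,0,0.008],"dr":[0,0,0]},{"travel":[0.037,0,0.009],"dr":[0,0,0]},{"travel":[0.036,0,0.01],"dr":[0,0,0]},{"travel":[0.035,0,0.011],"dr":[0,0,0]},{"travel":[0.035,0,0.012],"dr":[0,0,0]}]' -1; python3 st.py; python3 - <<'E'
from h import *
cv2.imwrite("pics/s7.png",viewer.camera("side")[:,:,::-1])
E
```

```text
time_s: 16.75
eef_pos: [0.6323, -0.0878, 0.2498]
eef_rot: [-0.037, 0.897, 0.124, 0.423]
wrist_force: [-1.8, -2.8, -1.7]
opening: 0.004
t 16.75 case mm [ -6.7   1.1 249.8] F [-2.5 -2.2 -1.7] tilt below level 39.8
axes in case
 [[ 0.64  -0.016  0.768]
 [ 0.019 -0.999 -0.037]
 [ 0.768  0.038 -0.64 ]] q [-0.63 -0.06  2.07  1.01  0.76  0.02]
```

View pics/s7.png

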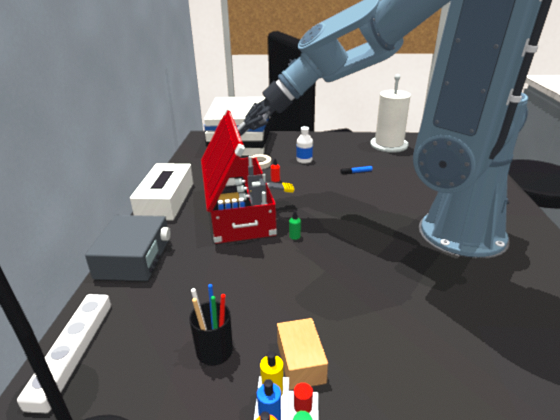

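Lid is about 1.1 rad open, following the fingertips. Continuing.

```bash
python3 -m handwheel '[{"travel":[0.036,0,0.016],"dr":[0,0,0]},{"travel":[0.036,0,0.018],"dr":[0,0,0]},{"travel":[0.034,0,0.019],"dr":[0,0,0]},{"travel":[0.034,0,0.019],"dr":[0,0,0]},{"travel":[0.033,0,0.02],"dr":[0,0,0]},{"travel":[0.032,0,0.021],"dr":[0,0,0]},{"travel":[0.03,0,0.022],"dr":[0,0,0]},{"travel":[0.028,0,0.022],"dr":[0,0,0]},{"travel":[0.027,0,0.023],"dr":[0,0,0]},{"travel":[0.026,0,0.023],"dr":[0,0,0]},{"travel":[0.025,0,0.024],"dr":[0,0,0]},{"travel":[0.025,0,0.024],"dr":[0,0,0]}]' -1; python3 st.py
```

```text
time_s: 17.8
eef_pos: [0.7021, -0.0677, 0.2723]
eef_rot: [-0.038, 0.896, 0.124, 0.425]
wrist_force: [-1.1, -0.9, 0.3]
opening: -0.005
t 17.80 case mm [ 65.9   1.7 272.3] F [-1.4 -0.6  0.3] tilt below level 39.5
axes in case
 [[ 0.637 -0.014  0.77 ]
 [ 0.02  -0.999 -0.035]
 [ 0.77   0.038 -0.637]] q [-0.51  0.05  1.92  0.95  0.69  0.17]
```

```bash
python3 -m handwheel '[{"travel":[0.022,0,0.026],"dr":[0,0,0]},{"travel":[0.021,0,0.026],"dr":[0,0,0]},{"travel":[0.02,0,0.026],"dr":[0,0,0]},{"travel":[0.019,0,0.026],"dr":[0,0,0]},{"travel":[0.019,0,0.026],"dr":[0,0,0]},{"travel":[0.019,0,0.026],"dr":[0,0,0]},{"travel":[0.018,0,0.026],"dr":[0,0,0]},{"travel":[0,0,0],"dr":[0,0,0]},{"travel":[0,0,0],"dr":[0,0,0]}]' -1; python3 st.py; python3 - <<'E'
from h import *
cv2.imwrite("pics/s8.png",viewer.camera("side")[:,:,::-1])
E
```

```text
time_s: 18.55
eef_pos: [0.7398, -0.0568, 0.27]
eef_rot: [-0.039, 0.896, 0.125, 0.424]
wrist_force: [0.4, -0.7, -0.4]
opening: -0.002
t 18.55 case mm [105.2   2.  270. ] F [ 0.2 -0.8 -0.4] tilt below level 39.6
axes in case
 [[ 0.638 -0.013  0.77 ]
 [ 0.02  -0.999 -0.033]
 [ 0.77   0.036 -0.637]] q [-0.45  0.13  1.83  0.93  0.65  0.23]
```

```bash
python3 -m handwheel '[{"travel":[0,0,-0.08],"dr":[0,0,0]},{"travel":[0,0,-0.15],"dr":[0,0,0]},{"travel":[0,0,-0.2],"dr":[0,0,0]},{"travel":[0,0,-0.2],"dr":[0,0,0]},{"travel":[0,0,-0.2],"dr":[0,0,0]},{"travel":[0,0,-0.2],"dr":[0,0,0]},{"travel":[0,0,-0.2],"dr":[0,0,0]},{"travel":[0,0,0],"dr":[0,0,0]},{"travel":[0,0,0],"dr":[0,0,0]},{"travel":[0,0,0],"dr":[0,0,0]},{"travel":[0,0,0],"dr":[0,0,0]},{"travel":[0,0,0],"dr":[0,0,0]},{"travel":[0,0,0],"dr":[0,0,0]}]' -1; python3 st.py; python3 - <<'E'
from h import *
s=viewer.camera("side")[:,:,::-1];c=viewer.camera("scene")[:,:,::-1]
cv2.imwrite("pics/j9.png",cv2.resize(np.hstack([s,c]),(800,300)))
a=cv2.imread("pics/side0.png")
for im in (a,s): print(blobs(mask(im,22,35,150,120),20)[:1],blobs(mask(im,45,80,120,60),60)[:2],blobs(mask(im,100,125,120,60),30)[:3])
E
```

```text
time_s: 19.68
eef_pos: [0.594, -0.0891, 0.3866]
eef_rot: [-0.04, 0.898, 0.124, 0.421]
wrist_force: [-0.7, 0.4, 0.1]
opening: -0.001
t 19.68 case mm [-43.9  10.1 386.6] F [-0.6  0.6  0.1] tilt below level 40.0
axes in case
 [[ 0.644 -0.013  0.765]
 [ 0.017 -0.999 -0.031]
 [ 0.765  0.033 -0.643]] q [-0.7  -0.32  1.99  0.8   1.02  0.32]
[([282, 182, 13, 11, 101], [288.0, 187.0])] [([289, 218, 12, 22, 227], [294.6, 228.0]), ([211, 296, 7, 33, 133], [214.1, 312.1])] [([205, 103, 68, 28, 385], [247.6, 123.0]), ([296, 147, 17, 12, 164], [303.8, 152.7]), ([351, 166, 22, 7, 119], [361.3, 168.9])]
[([282, 182, 13, 11, 98], [288.0, 187.0])] [([289, 218, 12, 22, 240], [294.5, 228.4]), ([211, 296, 7, 33, 132], [214.2, 312.1])] [([205, 103, 68, 28, 386], [247.4, 123.0]), ([296, 147, 17, 12, 164], [303.8, 152.7]), ([351, 166, 22, 7, 120], [361.3, 168.9])]
```

View pics/j9.png

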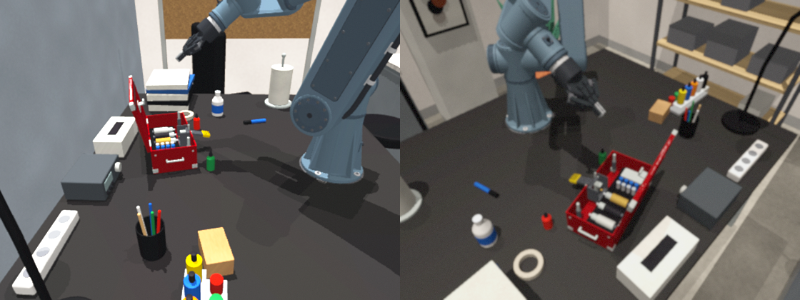

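Both views show the lid leaning back open by itself, with the arm well clear. The paddle is at its rest pixel, and the green bottle, pump bottle, marker and pens are where they started.

```bash
python3 -c "
from bench import ctrl;print(ctrl.hand_in())"
```

```text
the job is handed in; nothing more can be done
None
```

The case is open and the job is handed in, at about 19.7 s of the 72 s allowed. The lid is leaning back on its own.

- **Paddle:** I gripped the yellow bar and raised the paddle in small steps. The lid started to rise at a paddle angle of about 0.43 rad and reached about 0.13 rad. The strongest lift I measured was about 12 N, at 0.56 rad. That is 2 to 4 N more than the springs take, so the pawl probably rested lightly on its stop before I backed off. I then lowered the paddle and let go.
- **Lid:** I eased it up and over with the closed fingertips, which measured only a few newtons, and then moved the arm away.

**Last checks:**
- The lid is leaning open in both camera views. I did not measure its final angle; the fingertip path puts it at about 1.7 rad or more.
- In the side view the paddle is back at exactly its rest pixel. The green bottle, pump bottle, marker and a pen in the cup are within half a pixel of where they began.
- The red bottle, tape roll and carton I checked only by eye, and they look unmoved.
- The wrist force is near zero, so the robot is touching nothing.

No check failed. One reading ran low: before the pawl let go, I measured 0.4 to 2.5 N of lift against the 3 to 15 N expected. The tool was turning with the paddle, which probably hid some of the force.

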